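# Set a holding fixture's jaw to its gauge mark by rolling the knurled wheel

## Robot

A 7-joint arm with a two-finger parallel gripper is mounted at the origin on the work surface. World frame = base frame: x ahead of the robot, y to its left, z up, the work surface at z = 0. Lengths are in m, angles in rad, forces in N, time in s.
With the tool pointing down it reaches from about 0.35 to 0.9 m from the base axis. Payload 8.1 kg.
Tool frame: the origin (TCP) lies on the centre line of the jaws, within the pads' length; the fingertips stand 19 mm ahead of it and the grasp point (between the pads) is the TCP; z points along the fingers, y is the direction in which the jaws open and shut (so a half turn about z gives the same grasp; the last joint's range is limited). The gripper opens to 92 mm and grips with 3 to 60 N. Pads are 19 mm wide; open, the fingers measure 130 mm over their backs; the gripper's body (75 mm by 190 mm) begins 47 mm behind the grasp point.
Start: joints at [1.095, 0.434, 0.025, 1.573, -0.012, 1.134, -0.075], TCP at [0.228, -0.582, 0.246] pointing down, gripper open.
Joint ranges: [-2.62, 2.62], [-0.44, 2.09], [-1.27, 1.32], [0.08, 2.57], [-1.32, 4.46], [0.12, 2], [-2.74, 2.74]. Speed limits (rad/s): [2.22, 2.22, 3.01, 3.01, 3.14, 3.14, 3.14].

## Interface

Orientations are given as a rotation vector (axis times angle).
In Python, from cell import monitor, imaging, workorder, outline_of gives the robot as it stands.
- The arm moves only by the tool move_arm, never from a script. Its argument "series" is a list of rows, each a list of 6 numbers: the shift along the world's x, y, z in cm, then the turn, a rotation vector about the world's x, y, z in degrees. A call has 1 to 8 rows; each row shifts and turns the commanded pose from where the row before left it; what a row does not reach is not made up. A row lasts 1/10 s, in which the tool goes at most 50 mm and 8.59 degrees, less where a joint would pass 70% of its speed; a pose out of reach is approached as far as the arm can. A call with a gripper value outside its range is refused whole. "grip" is the opening, from 0 (shut) to 1 (fully open), set as the call begins (left out, the last holds). The fingers move at their own pace and stop on an object; "force" is the grip in N (left out, the last holds). Time passes only in rows, so rows that do not move let the fingers close. It gives the time, the measured TCP pose, the force and the opening at its end, in the units of the state.
- monitor.observe(): the state, without advancing time (a new reading comes with each control period).
- imaging.get_image(name): name is "scene" or "top" or "wrist"; returns a dict with "color" (384x512x3 uint8, red, green, blue), "fx", "fy", "cx", "cy" (pixels), "rvec" (rotation vector, rad) and "tvec" (3), from world to camera coordinates, as OpenCV has them; the wrist camera has in their place "mount" (4x4, takes a point from camera to tool coordinates, whose origin is the TCP and whose axes are the flange's). Camera axes: x right, y down, z forward; pixel columns grow to the right and rows downward; lengths in m; the calibration is good to about 2 mm. A picture is of the moment at which its call begins: read the wrist's pose just before it. There is no depth.
- workorder.sign_off(): hands the job in, once; it reports no verdict.
Trained networks look in the newest picture that a camera, given by its name, has taken for a name from the list of things; names that differ only in an ending like _2 or _b are one class to them, and where a whole thing is asked for, a point or a joint stands for the part that bears it (a point fixed in the world has none). Each returns a list of dicts, best first, with "p" (0 to 1); they miss things now and then, are a little off and sometimes report something else, mostly with a low value. They report only what shows in the picture. A call takes as long as a camera call.
- outline_of(camera, thing): "mask" (384x512 bool, what is visible of it) and "rect" ([left, top, width, height] in pixels, round what is visible of it).
The state is a dict: "clock": time; "joints": joint angles; "dq": joint speeds; "joint_efforts": joint torques, N m; "position": TCP position; "ee_rot": TCP orientation; "force": force on the tool from outside, world axes, zero at the start; "ft_torque": the same for the moment, N m; "width": opening from 0.0 (shut) to 1.0 (fully open).
Only numpy, scipy, OpenCV 4.12 (cv2) and the standard library are available. Lean on these libraries where they do the work, as an engineer would, in place of code of your own. Each camera call takes 0.05 s, during which the arm holds its last target. There are 200 camera calls.

## Task

On the grey holding fixture, lay a fingertip lightly on top of the knurled wheel and roll it, in as many strokes as it takes, until the sliding jaw has closed so far that its pointer stands level with the tip of the gauge marker. Move the jaw by the wheel only: do not touch the jaw or the gauge marker, grip or lift nothing, and leave everything else on the bench where it is.

Things in the scene. Friction and masses are not known exactly. Their poses are not given: they have to be found in the camera images.
- fixture: Grey holding fixture fixed to the bench. Origin on the bench near the middle of its base (130 mm in x, y from -160 to +130 mm, 16 mm thick). Its y axis is the way the jaw closes, x is level towards the gauge bar, z up. Along y: wheel in its housing (86 x 46 mm, top 66 mm up), sliding jaw, gap, fixed jaw (face at y +75, top 56 mm up). Gauge bar along y at x +53, 12 mm wide, top 46 mm up.
- wheel: Knurled steel wheel, 60 mm diameter, 24 mm wide, axle along fixture x at x 0, y -115 mm, 55 mm above the bench; origin at its centre (turns with the wheel). Rim top: 85 mm above the bench, 19 mm above the housing. Rolling its top towards fixture +y closes the jaw, -y opens it; the rim travels 3 mm for 1 mm of jaw (10 mm of jaw per radian). It stays where it is left.
- wheel_axle (a point): Centre of the wheel, on its axle; axes parallel to the fixture's. Wheel, axle and jaw sit on one sprung unit that gives straight down: from about 2.3 N, then 1.2 N per mm, to a stop at 6 mm (about 9.5 N). A press of about 4 mm gives a finger enough friction to roll the wheel, which resists with about 1.6 N at the rim. Released, it springs up without turning.
- jaw: Sliding steel jaw, 60 mm (fixture x -41 to +19) by 30 mm (y), top 56 mm above the bench; slides along fixture y, driven by the wheel through a rack; goes down with the wheel when that is pressed. Origin: foot of its clamping face at fixture x 0, 27 mm above the bench. A flat arrow-shaped pointer, 20 mm wide, stands out of its +x side.
- jaw_pointer (a point): Tip of the jaw's pointer, 36 mm from the fixture's mid-line on the +x side, 56 mm above the bench, 15 mm behind (-y of) the jaw's clamping face. Axes parallel to the fixture's.
- gauge_mark (a point): Tip of the gauge marker, a steel saddle 27 x 20 x 10 mm with an arrow-shaped nose on the gauge bar; it points at the jaw (fixture -x), at fixture x +39 mm, 56 mm above the bench. Axes parallel to the fixture's. At the start it lies 10 to 45 mm further along fixture +y than the jaw's pointer; the two are level when both tips have the same place along fixture y.
- gauge: The gauge marker itself (saddle); a stiff slide on the gauge bar, not to be touched. Origin: under its middle.
- bearing: Loose steel ring bearing, 32 mm across, 10 mm high, lying on the fixture's bed in the gap near the fixed jaw. Leave it. Origin: centre of its underside.
- pulley: Loose aluminium pulley, 68 mm across, 34 mm high, on the bench on the fixture's -x side. Leave it. Origin: centre of its underside.
- wrench: Loose steel wrench, 170 mm long, lying on the bench on the fixture's +x side. Leave it. Origin: its underside.
- spray: Spray can, 60 mm across, 170 mm tall, standing beyond the fixture's +y end. Leave it. Origin: centre of its underside.
- tray: Grey open parts tray 130 x 170 x 35 mm, on the robot's right. Leave it. Origin: centre of its underside.
- meter: Black hand multimeter 75 x 140 x 40 mm lying face up on the robot's left. Leave it. Origin: centre of its underside.
- pump: White drain pump, 64 mm across, 75 mm tall, with a side spout, standing to the right of the fixture. Leave it. Origin: centre of its underside.

How it is judged:
By the outcome, as a careful person would: the job done as asked, in the order asked, and still so for the second after the job is handed in, with the robot touching nothing.
It also fails if it takes over 48 s, if anything falls off the work surface, if the arm or the gripper's body presses on something with over 40 N, if the wrist force passes 120 N, or if a joint passes its speed limit or range.

## Working session

There is one attempt and no reset: what is moved stays moved. The work goes in short steps, Python scripts to look and compute and a tool call to move; the robot and the scene stay as the last step left them, time stands still between calls to the robot, and variables do not carry over. Pictures are saved under pics/ and viewed, about 8 in all and at most 12, crops included, and the job is handed in when it is done.

Besides the shell and the picture viewer there is one more tool, called after "Emit:" as name([rows], argument=value, ...), one row to a line, values as JSON. move_arm: Moves the arm, as the interface text tells. Its arguments: {"type":"object","properties":{"series":{"type":"array"},"grip":{"type":"number"},"force":{"type":"number"}},"required":["series"]}

```bash
mkdir -p pics; ls
python3 - <<'E'
from cell import monitor, imaging, outline_of
import cv2, numpy as np
s=monitor.observe(); print({k:np.round(v,3).tolist() for k,v in s.items()})
ims=[]
for n in ["scene","top"]:
    d=imaging.get_image(n); print(n,d["fx"],d["fy"],d["cx"],d["cy"],d["rvec"],d["tvec"])
    cv2.imwrite(f"pics/{n}0.png",cv2.resize(d["color"][:,:,::-1],(800,600),interpolation=cv2.INTER_CUBIC))
    for t in ["fixture","wheel","jaw","gauge"]:
        r=outline_of(n,t); print(t,[(round(x["p"],2),x["rect"]) for x in r[:2]])
E
```

```text
pics
{'clock': 0.0, 'joints': [1.095, 0.435, 0.025, 1.574, -0.012, 1.134, -0.075], 'dq': [0.001, -0.001, 0.002, 0.0, -0.001, 0.0, 0.001], 'joint_efforts': [-0.002, -66.785, 0.984, -31.447, -0.06, 0.043, 0.0], 'position': [0.227, -0.582, 0.245], 'ee_rot': [-3.086, -0.582, 0.001], 'force': [-0.71, 0.05, 0.281], 'ft_torque': [-0.008, -0.013, -0.026], 'width': 0.998}
scene 445.16275847136046 445.16275847136046 253.7601389524393 192.8238897594802 [ 2.02442539  1.14058282 -0.54590458] [-0.30613121 -0.2324906   1.57725789]
fixture [(0.62, [214.2, 172.7, 111.8, 58.3])]
wheel [(0.53, [223.5, 184.8, 24.0, 17.6])]
jaw [(0.57, [250.7, 183.0, 20.7, 17.0])]
gauge [(0.15, [216.2, 180.5, 72.7, 30.1])]
top 449.15867216344816 449.15867216344816 260.5644283643293 192.34767326494608 [ 2.12612293 -2.15274027  0.17066731] [0.02703769 0.56390383 1.24975743]
fixture [(0.96, [184.5, 176.4, 106.1, 59.2])]
wheel [(0.8, [261.2, 203.9, 23.1, 15.1])]
jaw [(0.84, [236.0, 193.9, 23.0, 27.8])]
gauge []
```

View pics/top0.png

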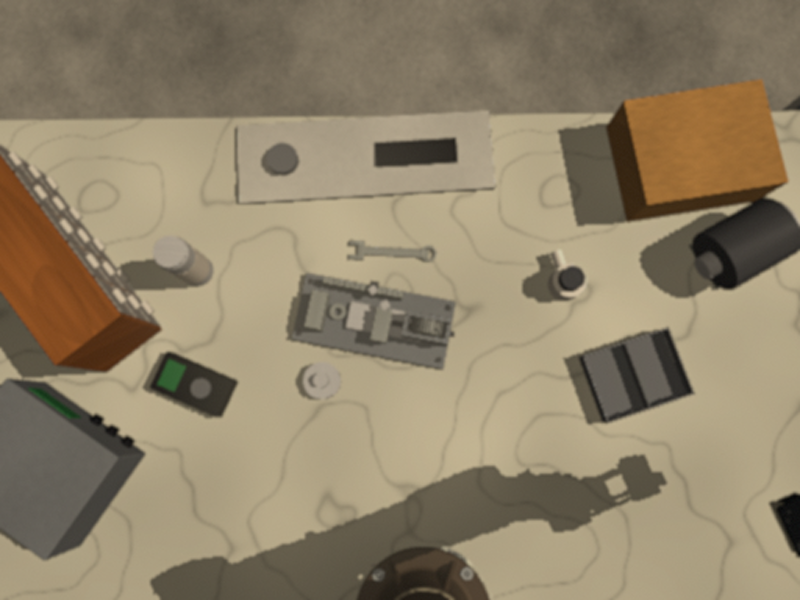

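View pics/scene0.png

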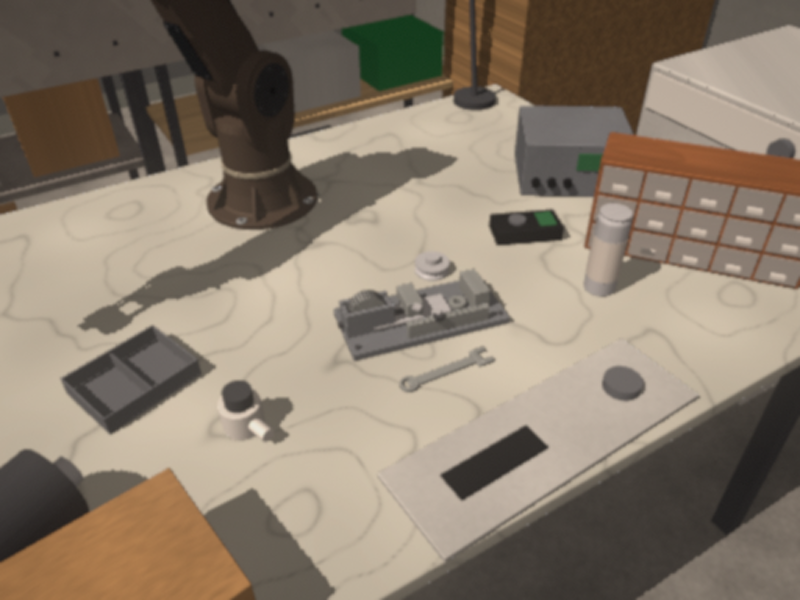

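The top view shows the fixture mid-bench with its wheel at right (about 430,325 in the 800-px picture) and fixed jaw at left (315,310). So fixture +y runs towards image left, slightly up. The base corners are at (303,275), (454,300), (444,368) and (290,338).

```bash
cat > h.py <<'E'
import cv2, numpy as np
from scipy.spatial.transform import Rotation as R
def ray(d,uv,z):
    "world points at height z seen at pixels uv by fixed camera d"
    Rm=cv2.Rodrigues(np.array(d["rvec"]))[0]; t=np.array(d["tvec"]).ravel()
    return _hit(d,uv,z,Rm.T,-Rm.T@t)
def _hit(d,uv,z,Rw,c):
    uv=np.atleast_2d(uv).astype(float)
    v=np.c_[(uv[:,0]-d["cx"])/d["fx"],(uv[:,1]-d["cy"])/d["fy"],np.ones(len(uv))]@Rw.T
    return c+v*((z-c[2])/v[:,2])[:,None]
def wristpose(d,s):
    T=np.eye(4);T[:3,:3]=R.from_rotvec(s["ee_rot"]).as_matrix();T[:3,3]=s["position"]
    C=T@np.array(d["mount"]); return C[:3,:3],C[:3,3]
def wray(d,s,uv,z): return _hit(d,uv,z,*wristpose(d,s))
def wproj(d,s,P):
    Rw,c=wristpose(d,s); q=(np.atleast_2d(P)-c)@Rw
    return np.c_[d["fx"]*q[:,0]/q[:,2]+d["cx"],d["fy"]*q[:,1]/q[:,2]+d["cy"]]
E
python3 - <<'E'
from cell import imaging,outline_of,monitor
from h import *
d=imaging.get_image("top")
c=np.array([(303,275),(454,300),(444,368),(290,338)])*.64
P=ray(d,c,.016);print(P.round(3)); print(np.linalg.norm(P-np.roll(P,-1,0),axis=1))
ydir=(P[0]+P[3]-P[1]-P[2])[:2];ydir/=np.linalg.norm(ydir);print("ydir",ydir,np.degrees(np.arctan2(-ydir[0],ydir[1])))
m=P.mean(0)[:2]; o=m+0.015*ydir; print("origin",o)
print("wheel pred",o-.115*ydir)
for t,z in [("wheel",.075),("jaw",.056)]:
    m=outline_of("top",t)[0]["mask"]; v,u=np.nonzero(m); print(t,ray(d,[u.mean(),v.mean()],z))
s=monitor.observe();w=imaging.get_image("wrist");print(w["mount"],w["fx"],w["cx"],w["cy"])
print(R.from_rotvec(s["ee_rot"]).as_matrix().round(3))
E
```

```text
[[ 0.62   0.217  0.016]
 [ 0.569 -0.068  0.016]
 [ 0.441 -0.047  0.016]
 [ 0.501  0.24   0.016]]
[0.28993017 0.12945759 0.29290222 0.12190517]
ydir [0.19064273 0.98165949] -10.99029537244067
origin [0.53551998 0.1000622 ]
wheel pred [ 0.51359607 -0.01282865]
wheel [[ 0.51139094 -0.0132408   0.075     ]]
jaw [[0.52071839 0.0626108  0.056     ]]
[[-6.99701400e-04 -9.67937227e-01 -2.51191232e-01  6.81043099e-02]
 [ 9.99999754e-01 -6.65992003e-04 -2.19206598e-04  1.64451969e-04]
 [ 4.48868749e-05 -2.51191324e-01  9.67937455e-01 -1.38425553e-01]
 [ 0.00000000e+00  0.00000000e+00  0.00000000e+00  1.00000000e+00]] 334.28440547505824 249.87427445880252 184.87289027631937
[[ 0.931  0.364  0.   ]
 [ 0.364 -0.931 -0.   ]
 [ 0.     0.    -1.   ]]
```

Emit:
move_arm([
  [2,3.9,0,0,0,-4],
  [2,3.9,0,0,0,-4],
  [2,3.9,0,0,0,-4],
  [2,3.9,0,0,0,-4],
  [2,3.9,0,0,0,-4],
  [2,3.9,0,0,0,-4],
  [2,3.9,0,0,0,-4],
  [2,3.9,0,0,0,-4],
], grip=0, force=30)

```text
clock: 1.5
position: [0.3882, -0.2685, 0.2461]
ee_rot: [3.127, -0.296, 0.001]
force: [1.0, 0.5, 0.3]
width: 0.349
```

Emit:
move_arm([
  [2,3.9,-0.6,0,0,0],
  [2,3.9,-0.6,0,0,0],
  [2,3.9,-0.6,0,0,0],
  [2,3.9,-0.6,0,0,0],
  [2,3.9,-0.6,0,0,0],
  [2,3.9,-0.6,0,0,0],
  [2,3.9,-0.6,0,0,0],
  [0,0,0,0,0,0],
])

```text
clock: 2.3
position: [0.5293, 0.0098, 0.2033]
ee_rot: [-3.126, 0.278, -0.001]
force: [-0.9, 0.5, -0.7]
width: 0.005
```

Run:
```python
from cell import imaging,outline_of,monitor
from h import *
s=monitor.observe();d=imaging.get_image("wrist")
print(s["clock"],R.from_rotvec(s["ee_rot"]).as_matrix().round(3))
cv2.imwrite("pics/w1.png",cv2.resize(d["color"][:,:,::-1],(800,600),interpolation=cv2.INTER_CUBIC))
for t in ["fixture","wheel","jaw","gauge","jaw_pointer","gauge_mark"]:
    print(t,[(round(x["p"],2),x["rect"]) for x in outline_of("wrist",t)[:2]])
```

```text
2.3 [[ 0.984 -0.177  0.001]
 [-0.177 -0.984  0.003]
 [ 0.    -0.004 -1.   ]]
fixture [(0.72, [24.6, 104.1, 310.9, 129.1]), (0.26, [143.3, 107.6, 22.7, 31.3])]
wheel [(0.69, [245.2, 171.2, 68.3, 41.9])]
jaw [(0.95, [173.2, 144.1, 159.7, 67.8])]
gauge [(0.7, [140.0, 105.6, 23.1, 36.0])]
jaw_pointer [(0.64, [169.2, 143.6, 163.5, 70.8])]
gauge_mark [(0.81, [140.2, 106.8, 23.2, 32.4])]
```

View pics/w1.png

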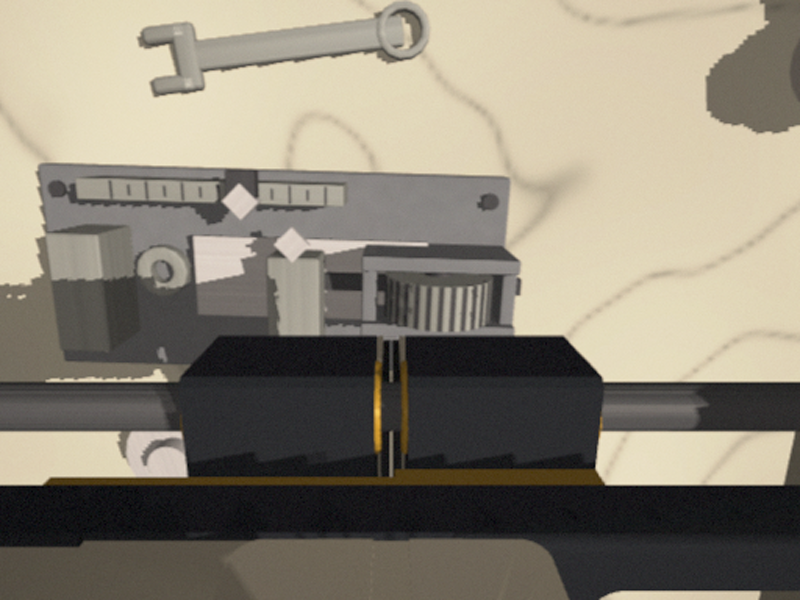

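The wrist view shows two light diamonds. The jaw pointer has its tip near (291,227), and the gauge marker to its left has its tip near (240,221). The wheel is at about (440,302), partly below the black fingers.

Run:
```python
from cell import imaging,outline_of,monitor
from h import *
s=monitor.observe();d=imaging.get_image("wrist")
T=R.from_rotvec(s["ee_rot"]).as_matrix();p=np.array(s["position"])
for o in [(0,0,.019),(0,0,0),(.0095,.019,.019),(.0095,-.019,.019),(.0095,.019,-.02),(0.0375,.095,-.047)]:
    print("tool",o,(wproj(d,s,p+T@np.array(o))/.64).round())
# base edge direction and corners at z .016
B=wray(d,s,np.array([(40,164),(508,178)])*.64,.016);print("base corners",B.round(4))
v=B[0]-B[1];L=np.hypot(v[0],v[1]);y=v[:2]/L;x=np.array([y[1],-y[0]]);print("len",L,"ydir",y)
yaw=np.degrees(np.arctan2(-y[0],y[1]));print("yaw",yaw)
# edge: x=+65, y 130 and -160
o=(B[0,:2]-.065*x-.130*y+B[1,:2]-.065*x+.160*y)/2;print("origin",o)
tp=wray(d,s,np.array([(291,227),(240,221)])*.64,.056)
F=lambda P:np.c_[(P[:,:2]-o)@x,(P[:,:2]-o)@y]*1e3
print("tips fixture mm",F(tp))
print("wheel world",o-.115*y)
wm=outline_of("wrist","wheel")[0]; l,t,w,h=wm["rect"]; print("wheel rect fixture",F(wray(d,s,[(l,t),(l+w,t+h)],.07)))
f=wray(d,s,np.array([(130,277),(364,247)])*.64,.056);print("fixedjaw edge(+75), housing",F(f))
```

```text
tool (0, 0, 0.019) [[392. 370.]]
tool (0, 0, 0) [[392. 396.]]
tool (0.0095, 0.019, 0.019) [[451. 342.]]
tool (0.0095, -0.019, 0.019) [[332. 342.]]
tool (0.0095, 0.019, -0.02) [[469. 398.]]
tool (0.0375, 0.095, -0.047) [[908. 324.]]
base corners [[ 0.6281  0.1994  0.016 ]
 [ 0.5665 -0.079   0.016 ]]
len 0.28506833376892543 ydir [0.2161914 0.976351 ]
yaw -12.485433348007952
origin [0.53707238 0.08889791]
tips fixture mm [[ 36.71845047 -31.68682085]
 [ 39.20141163  -3.81396083]]
wheel world [ 0.51221037 -0.02338245]
wheel rect fixture [[  18.15603875  -74.91281239]
 [ -15.27796614 -131.14690675]]
fixedjaw edge(+75), housing [[  5.82718904  59.44509939]
 [ 26.7652864  -71.97424921]]
```

Run:
```python
from cell import imaging,outline_of,monitor
from h import *
s=monitor.observe();d=imaging.get_image("wrist")
y=np.array([.2055,.9787]);x=np.array([y[1],-y[0]])
tp=wray(d,s,np.array([(291,227),(240,221)])*.64,.056)[:,:2]
B=wray(d,s,np.array([(40,164),(508,178)])*.64,.016)[:,:2]
W=wray(d,s,np.array([(385,285),(492,290)])*.64,.066)[:,:2]
H=wray(d,s,np.array([(364,247),(517,250)])*.64,.066)[:,:2]
print("along y mm: tips",tp@y*1e3,"diff",(tp[1]-tp[0])@y*1e3,"base mid-15",(B@y).mean()*1e3-100,"wheel",W@y*1e3,W.mean(0)@y*1e3,"housing",H@y*1e3,(H@y).mean()*1e3)
print("across x: tips-36,39",tp@x*1e3-[36,39],"base-65",B@x*1e3-65,"housing",H@x*1e3-23)
m=outline_of("wrist","wheel")[0]["mask"]
cv2.imwrite("pics/w2.png",cv2.resize(d["color"][90:240,10:350,::-1],(800,353),interpolation=cv2.INTER_CUBIC))
```

```text
along y mm: tips [165.73775015 193.58621309] diff 27.84846294678579 base mid-15 82.15326190007198 wheel [113.49160056  54.91972238] 84.20566146792973 housing [125.07729374  43.00950892] 84.04340133436025
across x: tips-36,39 [507.73945038 507.51278156] base-65 [508.68492639 505.70857098] housing [512.12968724 512.04115357]
```

View pics/w2.png

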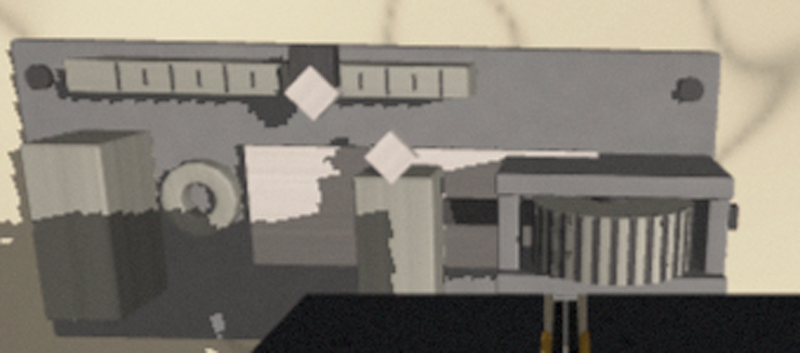

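Emit:
move_arm([
  [-0.8,-2.3,-1.3,0,0,-1.6],
  [-0.9,-2.3,-2,0,0,0],
  [0,0,-3,0,0,0],
  [0,0,-3,0,0,0],
  [0,0,0,0,0,0],
  [0,0,0,0,0,0],
])

```text
clock: 3.45
position: [0.5106, -0.043, 0.1111]
ee_rot: [3.124, -0.335, -0.001]
force: [0.9, 0.1, 0.3]
width: 0.005
```

Emit:
move_arm([
  [0.15,0.7,0,0,0,0],
  [0,0,-0.5,0,0,0],
  [0,0,-0.2,0,0,0],
  [0,0,-0.2,0,0,0],
  [0,0,0,0,0,0],
])

```text
clock: 3.95
position: [0.512, -0.0362, 0.1016]
ee_rot: [3.123, -0.335, -0.0]
force: [0.2, -0.5, -0.4]
width: 0.004
```

Emit:
move_arm([
  [0,0,-0.1,0,0,0],
  [0,0,-0.1,0,0,0],
  [0,0,0,0,0,0],
])

```text
clock: 4.25
position: [0.512, -0.0362, 0.0996]
ee_rot: [3.124, -0.335, -0.0]
force: [-0.2, 0.2, -0.2]
width: 0.002
```

Run:
```python
from cell import imaging,outline_of,monitor
from h import *
s=monitor.observe();d=imaging.get_image("wrist");e=imaging.get_image("scene")
a=cv2.resize(d["color"][:,:,::-1],(500,375))
b=cv2.resize(e["color"][150:240,195:315,::-1],(500,375),interpolation=cv2.INTER_CUBIC)
cv2.imwrite("pics/c3.png",cv2.resize(np.hstack([a,b]),(800,300)) if 0 else np.vstack([a,b])[:,:][:750][::1] if 0 else cv2.resize(np.hstack([d["color"][:,:,::-1],cv2.resize(e["color"][140:236,190:318,::-1],(512,384),interpolation=cv2.INTER_CUBIC)]),(800,300),interpolation=cv2.INTER_AREA))
T=R.from_rotvec(s["ee_rot"]).as_matrix();p=np.array(s["position"])
print("tip px in left half",(wproj(d,s,p+T@np.array([.0095,0,.019]))*400/512).round())
W=np.array([.5155,-.0223,.085]);y=np.array([.2055,.9787,0]);x=np.array([.9787,-.2055,0])
print("wheel top +x edge",(wproj(d,s,[W+.012*x,W+.012*x-.02*y,W+.012*x+.02*y])*400/512).round())
```

```text
tip px in left half [[196. 171.]]
wheel top +x edge [[173. 169.]
 [205. 169.]
 [140. 169.]]
```

View pics/c3.png

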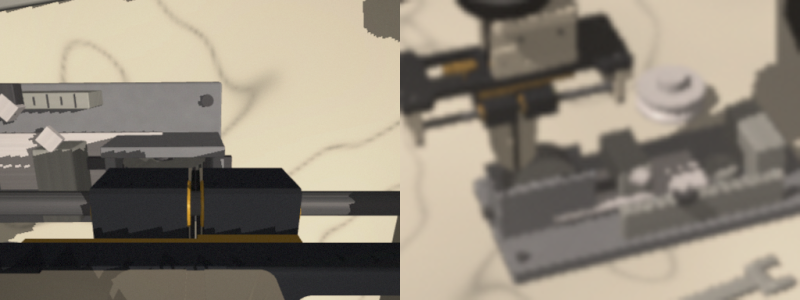

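The wrist view (left) puts the fingers at about (196,171), over the housing. The scene view (right) shows the tapered, narrow fingertip at about (520,168), on the wheel's -y flank, with the wheel top near (555,155). That explains why there is no contact yet. I'll lift, centre over the wheel and touch down on its crown.

Emit:
move_arm([
  [0,0,1.2,0,0,0],
  [0.3,1.4,0,0,0,0],
  [0,0,-0.6,0,0,0],
  [0,0,-0.2,0,0,0],
  [0,0,0,0,0,0],
])

```text
clock: 4.85
position: [0.5151, -0.0218, 0.1033]
ee_rot: [-3.124, 0.334, 0.0]
force: [-0.2, 1.1, 3.9]
width: 0.007
```

Emit:
move_arm([
  [0,0,-0.1,0,0,0],
  [0,0,-0.1,0,0,0],
  [0,0,0,0,0,0],
])

```text
clock: 5.15
position: [0.5151, -0.0222, 0.1017]
ee_rot: [3.124, -0.335, -0.0]
force: [-0.4, 0.5, 4.5]
width: 0.004
```

Emit:
move_arm([
  [0,0,0.8,0,0,0],
  [-0.25,-1.17,0,0,0,0],
  [0,0,-0.8,0,0,0],
  [0,0,-0.25,0,0,0],
  [0,0,-0.22,0,0,0],
  [0,0,0,0,0,0],
])

```text
clock: 5.75
position: [0.512, -0.0346, 0.0966]
ee_rot: [3.123, -0.336, -0.002]
force: [-3.5, -4.0, 4.2]
width: 0.005
```

Emit:
move_arm([
  [0.062,0.294,0.11,0,0,0],
  [0.062,0.294,0.08,0,0,0],
  [0.062,0.294,0.045,0,0,0],
  [0.062,0.294,0.015,0,0,0],
  [0.062,0.294,-0.015,0,0,0],
  [0.062,0.294,-0.045,0,0,0],
])

```text
clock: 6.35
position: [0.5161, -0.0157, 0.0993]
ee_rot: [-3.124, 0.335, 0.001]
force: [-4.4, -1.2, 8.0]
width: 0.005
```

Emit:
move_arm([
  [0.062,0.294,-0.08,0,0,0],
  [0.062,0.294,-0.11,0,0,0],
  [0,0,0,0,0,0],
])

```text
clock: 6.65
position: [0.5177, -0.0086, 0.0979]
ee_rot: [-3.123, 0.333, -0.001]
force: [-4.6, 2.3, 13.6]
width: 0.001
```

Emit:
move_arm([
  [0,0,1.2,0,0,0],
  [0,0,0.5,0,0,0],
  [0,0,0,0,0,0],
])

```text
clock: 6.95
position: [0.5182, -0.01, 0.1149]
ee_rot: [-3.123, 0.335, -0.002]
force: [-0.3, -0.5, 0.3]
width: 0.001
```

Run:
```python
from cell import imaging,outline_of,monitor
from h import *
s=monitor.observe();d=imaging.get_image("wrist")
for t in ["jaw","gauge"]: print(t,[(round(x["p"],2),x["rect"]) for x in outline_of("wrist",t)[:2]])
cv2.imwrite("pics/w4.png",cv2.resize(d["color"][80:220,0:300,::-1],(800,373),interpolation=cv2.INTER_CUBIC))
```

```text
jaw [(0.93, [87.2, 155.0, 99.9, 90.3])]
gauge [(0.55, [53.0, 105.7, 37.9, 48.0])]
```

View pics/w4.png

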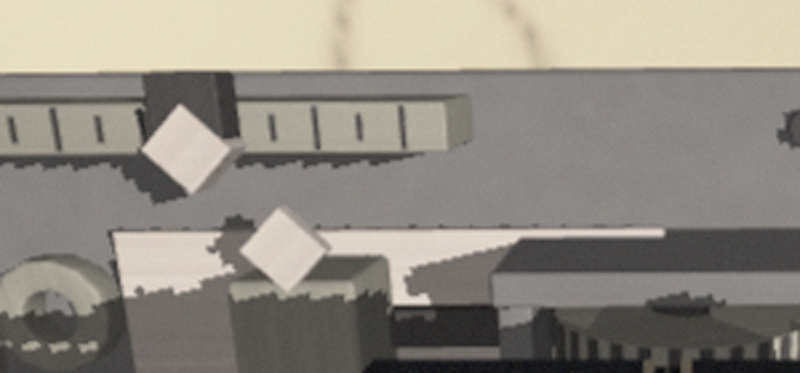

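The close view shows the pointer tip at (283,205) in the crop and the gauge tip at (191,194), so the jaw has moved. I'll measure the gap with code.

```bash
cat > gap.py <<'E'
from cell import imaging,outline_of,monitor
from h import *
Y=np.array([.2055,.9787]);X=np.array([Y[1],-Y[0]])
def gap(save=None):
    s=monitor.observe();d=imaging.get_image("wrist");g=d["color"].min(2).astype(np.uint8)
    if save: cv2.imwrite(save,cv2.resize(d["color"][80:220,0:300,::-1],(800,373),interpolation=cv2.INTER_CUBIC))
    out=[]
    for f,mid,pick in ((36,26,1),(39,49,-1)):   # jaw pointer, gauge arrow: tip x (mm), top/bottom corner
        best=[]
        n,lab,st,cen=cv2.connectedComponentsWithStats((g>165).astype(np.uint8))
        for i in range(1,n):
            P=wray(d,s,cen[i],.056)[0,:2]; xm=P@X*1e3-508
            w=st[i]
            if w[4]>60 and abs(xm-mid)<7 and w[2]<60:
                c=cv2.minAreaRect(np.argwhere(lab==i)[:,::-1].astype(np.float32)); b=cv2.boxPoints(c)
                t=b[np.argmin(pick*b[:,1])]; Pt=wray(d,s,t,.056)[0,:2]
                print("cand",f,c[1],t.round(1),"x",(Pt@X*1e3-508).round(1),"y",(Pt@Y*1e3).round(2),"cen y",(P@Y*1e3).round(2))
    return d,s
E
python3 - <<'E'
from gap import *
d,s=gap()
tp=wray(d,s,[(106.1,156.9),(71.6,152.7)],.056)[:,:2];print("hand",tp@X*1e3-508,tp@Y*1e3,np.diff(tp@Y)*1e3)
E
```

```text
cand 36 (24.41537094116211, 21.924007415771484) [102.  156.2] x 35.8 y 183.99 cen y 184.01
cand 36 (24.3784122467041, 42.886104583740234) [ 83.3 161.8] x 32.5 y 195.54 cen y 210.74
cand 39 (26.496706008911133, 56.07745361328125) [343.4 165.1] x 29.3 y 40.5 cen y 50.64
cand 39 (25.27239990234375, 21.909976959228516) [ 69.7 150.9] x 39.1 y 202.7 cen y 202.73
hand [35.33942419 38.00352953] [181.60962696 201.72222817] [20.11260121]
```

Run:
```python
from gap import *
d,s=gap("pics/w5.png")
print(s["clock"])
H=wray(d,s,[(494/2.667,80+274/2.667),(494/2.667,80+305/2.667)],.066)[:,:2];print("housing edge",H@X*1e3-508,H@Y*1e3,"wheel y",H@Y*1e3-43)
print("tcp y",np.array(s["position"])[:2]@Y*1e3,np.array(s["position"])[:2]@X*1e3-508)
B=wray(d,s,[(100/2.667,80+72/2.667),(780/2.667,80+69/2.667)],.016)[:,:2];v=B[0]-B[1];print("ydir",v/np.linalg.norm(v))
```

```text
cand 36 (24.249282836914062, 21.924007415771484) [102.  156.2] x 35.8 y 183.96 cen y 184.06
cand 36 (24.179405212402344, 42.9856071472168) [ 83.2 161.9] x 32.4 y 195.54 cen y 210.72
cand 39 (25.27239990234375, 22.018442153930664) [ 69.4 150.8] x 39.1 y 202.76 cen y 202.79
7.15
housing edge [21.6697482  14.72477873] [133.49765979 133.88869641] wheel y [90.49765979 90.88869641]
tcp y 96.1675061251096 0.3908742253539117
ydir [0.2087098  0.97797762]
```

Emit:
move_arm([
  [-0.36,-1.72,0,0,0,0],
  [0,0,-1,0,0,0],
  [0,0,-0.4,0,0,0],
  [0,0,-0.24,0,0,0],
  [0,0,0,0,0,0],
])

```text
clock: 7.7
position: [0.5141, -0.0279, 0.0974]
ee_rot: [3.123, -0.335, -0.0]
force: [-1.5, -4.3, 8.3]
width: 0.007
```

Emit:
move_arm([
  [0.062,0.294,0.06,0,0,0],
  [0.062,0.294,0.03,0,0,0],
  [0.062,0.294,0.01,0,0,0],
  [0.062,0.294,0,0,0,0],
  [0.062,0.294,0,0,0,0],
])

```text
clock: 8.2
position: [0.5174, -0.012, 0.0989]
ee_rot: [-3.124, 0.334, -0.001]
force: [-1.1, -1.4, 9.1]
width: 0.006
```

Emit:
move_arm([
  [0.062,0.294,-0.01,0,0,0],
  [0.062,0.294,-0.03,0,0,0],
  [0.062,0.294,-0.06,0,0,0],
  [0,0,0,0,0,0],
])

```text
clock: 8.6
position: [0.5196, -0.0019, 0.0979]
ee_rot: [-3.123, 0.332, -0.001]
force: [-0.6, 0.4, 9.2]
width: 0.007
```

Emit:
move_arm([
  [0,0,1.2,0,0,0],
  [0,0,0.4,0,0,0],
  [0,0,0,0,0,0],
])

```text
clock: 8.9
position: [0.5192, -0.0038, 0.1143]
ee_rot: [-3.124, 0.335, -0.001]
force: [-0.3, 0.3, 0.3]
width: 0.004
```

Run:
```python
from gap import *
d,s=gap("pics/w6.png")
print(s["clock"],"tcp y",np.array(s["position"])[:2]@Y*1e3,np.array(s["position"])[:2]@X*1e3-508)
```

```text
cand 36 (24.270599365234375, 22.012868881225586) [ 97.9 157. ] x 35.7 y 193.63 cen y 193.61
cand 36 (21.0, 28.0) [ 51. 167.] x 29.9 y 222.48 cen y 215.79
cand 39 (25.211318969726562, 22.10694122314453) [ 81.8 151.7] x 39.0 y 202.79 cen y 202.74
8.9 tcp y 103.0226043089589 0.9017097802193348
```

View pics/w6.png

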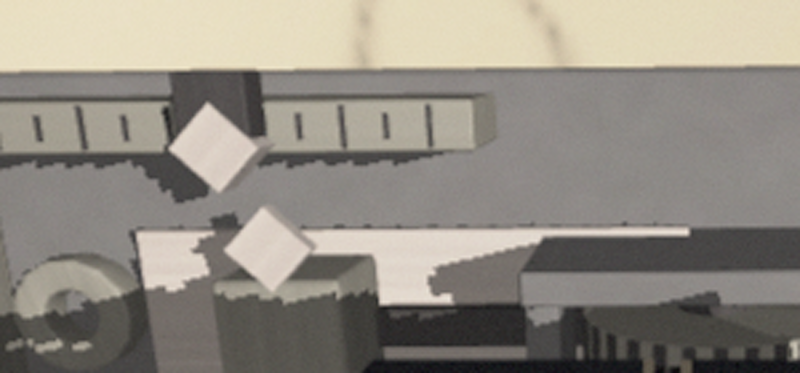

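The view shows the pointer tip at (266,205) and the gauge tip at (219,193), so about 9 to 10 mm remain. I'll make one more stroke, slightly shorter, then measure in a rectified view.

Emit:
move_arm([
  [-0.59,-2.37,0,0,0,0],
  [0,0,-1,0,0,0],
  [0,0,-0.4,0,0,0],
  [0,0,-0.15,0,0,0],
  [0,0,0,0,0,0],
])

```text
clock: 9.45
position: [0.5129, -0.028, 0.098]
ee_rot: [3.123, -0.335, -0.001]
force: [-1.6, -4.4, 6.1]
width: 0.004
```

Emit:
move_arm([
  [0.062,0.294,0.05,0,0,0],
  [0.062,0.294,0.03,0,0,0],
  [0.062,0.294,0,0,0,0],
  [0.062,0.294,0,0,0,0],
])

```text
clock: 9.85
position: [0.5155, -0.0152, 0.0992]
ee_rot: [3.124, -0.334, -0.0]
force: [-3.0, -1.8, 8.6]
width: 0.006
```

Emit:
move_arm([
  [0.062,0.294,0,0,0,0],
  [0.062,0.294,-0.02,0,0,0],
  [0,0,0,0,0,0],
])

```text
clock: 10.15
position: [0.517, -0.0084, 0.0991]
ee_rot: [-3.123, 0.332, -0.0]
force: [-1.5, 0.7, 8.5]
width: 0.003
```

Emit:
move_arm([
  [0,0,1.2,0,0,0],
  [0,0,0.4,0,0,0],
  [0,0,0,0,0,0],
  [0,0,0,0,0,0],
])

```text
clock: 10.55
position: [0.5166, -0.01, 0.1147]
ee_rot: [3.124, -0.335, -0.0]
force: [-0.1, 0.7, 0.5]
width: 0.008
```

```bash
cat > rect.py <<'E'
from gap import *
def rect(save,y0=225,y1=180,x0=62,x1=20,k=12):
    "picture warped to the plane z=56 mm: columns = -fixture y, rows = -fixture x, k px per mm"
    s=monitor.observe();d=imaging.get_image("wrist")
    f=np.array([(x0,y0),(x0,y1),(x1,y1),(x1,y0)],float)
    W=np.c_[((f[:,:1]+508)*X+f[:,1:]*Y)/1e3,np.full(4,.056)]
    dst=np.float32([(0,0),((y0-y1)*k,0),((y0-y1)*k,(x0-x1)*k),(0,(x0-x1)*k)])
    H=cv2.getPerspectiveTransform(wproj(d,s,W).astype(np.float32),dst)
    im=cv2.warpPerspective(d["color"],H,((y0-y1)*k,(x0-x1)*k),flags=cv2.INTER_CUBIC)
    cv2.imwrite(save,im[:,:,::-1]); return im,s
E
python3 - <<'E'
from rect import *
gap(); im,s=rect("pics/r7.png")
print(s["clock"],"tcp y",np.array(s["position"])[:2]@Y*1e3,np.array(s["position"])[:2]@X*1e3-508)
E
```

```text
cand 36 (24.48528480529785, 21.59279441833496) [ 74.7 154.8] x 35.8 y 200.86 cen y 201.08
cand 36 (23.39243507385254, 17.180015563964844) [ 58.9 163.8] x 30.5 y 211.08 cen y 217.89
cand 39 (25.399465560913086, 22.10694122314453) [ 70.6 149.6] x 39.0 y 202.83 cen y 202.72
10.6 tcp y 96.35443790515204 -0.4422062266673379
```

View pics/r7.png

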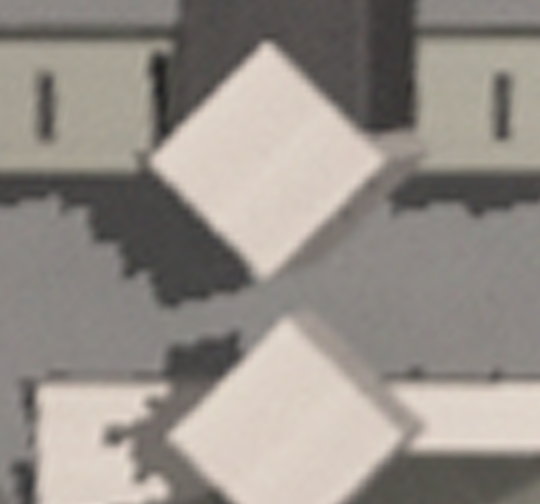

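The rectified view (12 px/mm) has the gauge tip at (265,280) and the pointer tip at (290,318), so about 2 mm of jaw remains, or 6 mm of rim. I'll make a short trimming stroke on the crown.

Emit:
move_arm([
  [-0.14,-0.87,0,0,0,0],
  [0,0,-1,0,0,0],
  [0,0,-0.4,0,0,0],
  [0,0,-0.14,0,0,0],
  [0,0,0,0,0,0],
])

```text
clock: 11.15
position: [0.5157, -0.0193, 0.0992]
ee_rot: [3.123, -0.336, 0.001]
force: [-1.1, -2.4, 7.9]
width: 0.008
```

Emit:
move_arm([
  [0.031,0.147,0,0,0,0],
  [0.031,0.147,0,0,0,0],
  [0.031,0.147,0,0,0,0],
  [0,0,0,0,0,0],
  [0,0,0,0,0,0],
])

```text
clock: 11.65
position: [0.5167, -0.0143, 0.0994]
ee_rot: [-3.124, 0.335, -0.001]
force: [-0.5, 0.2, 7.7]
width: 0.005
```

Emit:
move_arm([
  [0,0,1.2,0,0,0],
  [0,0,0.4,0,0,0],
  [0,0,0,0,0,0],
  [0,0,0,0,0,0],
])

```text
clock: 12.05
position: [0.5161, -0.0143, 0.1152]
ee_rot: [3.124, -0.335, -0.0]
force: [0.2, -0.2, 0.5]
width: 0.008
```

Run:
```python
from rect import *
gap(); im,s=rect("pics/r8.png")
print(s["clock"],"tcp y",np.array(s["position"])[:2]@Y*1e3,np.array(s["position"])[:2]@X*1e3-508)
```

```text
cand 36 (24.433948516845703, 21.360811233520508) [ 64.2 155.4] x 35.7 y 203.03 cen y 203.04
cand 36 (18.27000617980957, 13.204231262207031) [ 48.9 164.1] x 30.6 y 212.99 cen y 218.17
cand 39 (25.686046600341797, 56.07634353637695) [336.5 164. ] x 29.3 y 40.1 cen y 49.77
cand 39 (25.27239990234375, 21.693044662475586) [ 63.9 149.8] x 39.2 y 202.71 cen y 202.71
12.1 tcp y 92.0042489640889 -0.047205734725594084
```

View pics/r8.png

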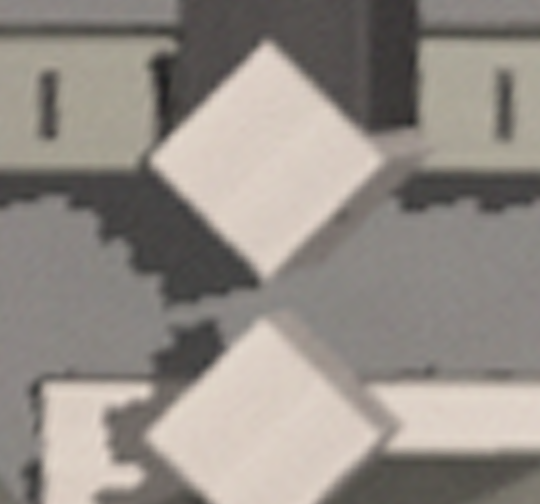

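Run:
```python
import cv2,numpy as np
for f in ("r7","r8"):
    g=cv2.imread(f"pics/{f}.png").min(2)
    for nm,rows,c in (("gauge",range(190,265,5),266),("jaw",range(330,395,5),290 if f=="r7" else 266)):
        L=[];
        for r in rows:
            w=g[r]>(int(g[r,c])+125)//2; i=j=c
            while w[i]:i-=1
            while w[j]:j+=1
            L.append((i,j))
        L=np.array(L);a=np.polyfit(rows,L[:,0],1);b=np.polyfit(rows,L[:,1],1);r=(b[1]-a[1])/(a[0]-b[0])
        print(f,nm,"tip",round(np.polyval(a,r),1),round(r,1),"mid",L.mean(1)[[0,5,-1]],"slopes",a[0],b[0])
```

```text
r7 gauge tip 266.8 278.5 mid [267.  267.5 267. ] slopes 0.9899999999999995 -0.9978571428571431
r7 jaw tip 285.5 314.1 mid [286.  287.5 287.5] slopes -0.9351648351648335 1.0076923076923074
r8 gauge tip 267.6 277.2 mid [266.5 267.5 268. ] slopes 1.010714285714286 -0.9978571428571413
r8 jaw tip 262.2 314.1 mid [264.  263.5 264.5] slopes -0.9428571428571417 1.0230769230769223
```

By edge fits the pointer is level to within about 0.3 mm. I'll retreat and check once more from higher up.

Emit:
move_arm([
  [0,0,3,0,0,0],
  [0,0,3,0,0,0],
  [0,0,2,0,0,0],
  [0,0,0,0,0,0],
  [0,0,0,0,0,0],
])

```text
clock: 12.65
position: [0.5162, -0.0144, 0.1951]
ee_rot: [3.124, -0.335, 0.0]
force: [-0.8, 0.5, -1.1]
width: 0.004
```

Run:
```python
from rect import *
gap(); im,s=rect("pics/r9.png",y0=230,y1=180,x0=62,x1=15)
print(s["clock"],s["force"])
```

```text
cand 36 (13.251785278320312, 9.497112274169922) [ 98.9 148. ] x 28.9 y 218.09 cen y 223.33
cand 39 (19.0, 40.0) [297. 147.] x 28.5 y 52.92 cen y 47.63
cand 39 (17.52259635925293, 15.944733619689941) [115.9 135.4] x 39.2 y 202.77 cen y 202.74
12.7 [-0.02670646  0.62827171 -0.22514915]
```

View pics/r9.png

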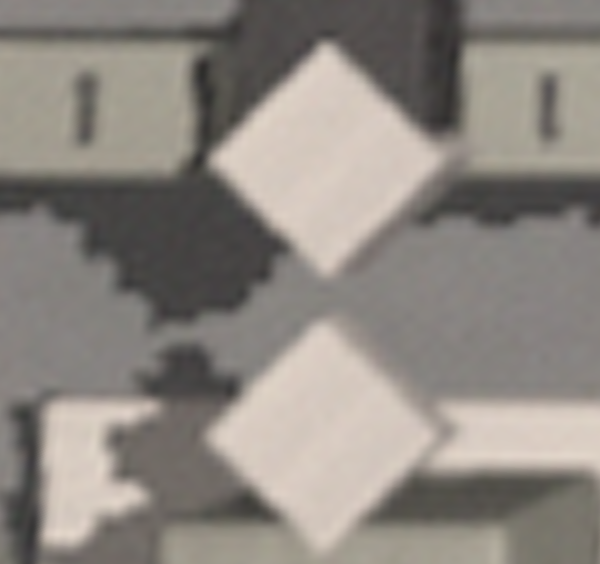

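From above, the tips stand opposite each other, gauge at (328,280) and pointer at (325,318). That is about 0.25 mm past level at 12 px/mm. I'm handing in.

```bash
python3 -c "
from cell import workorder;print(workorder.sign_off())"
```

```text
the job is handed in; nothing more can be done
None
```

The jaw's pointer now stands level with the gauge marker's tip, about 0.25–0.3 mm past it along fixture y. I left that as it was, because another stroke could have missed by as much. I handed the job in at about 12.7 s with the arm clear, about 90 mm above the wheel.

- **How it was done:** I shut the gripper and rolled the top of the wheel in three long strokes and one short trimming stroke. By the camera, the gap went from 27.8 mm to about 19, then 9, then 2, then level.
- **Press force:** It was mostly 4–9 N. It reached 13.6 N at the end of the first stroke, which went slightly past the spring's stop because my first estimate of the wheel's position was about 7 mm off. I re-measured the wheel before the later strokes.
- **Gauge marker:** It read 202.7–202.8 mm along the fixture's y direction in every picture after the first stroke, so it did not move during the later strokes. An earlier reading, 193.6 mm, came from the first picture, which I think was taken while the arm was still moving.
- **Checks that disagreed or failed:** Gap readings by eye and by code differed by up to 1.4 mm while the gap was large, and by about 0.3 mm at the end. In the last picture the code did not pick out the jaw's pointer, so that check was by eye. I did not check the other objects on the bench again at the end.

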